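# Hang the rinsed crossover pipe over the drying rail

## Task

Hang the bent copper pipe (the one with a brass valve block on top) astride the lower, black-padded rail of the drying rack, squarely across it and centred, with one leg on each side and hanging straight down, so that both of its brass ends are above the blue drip pan and well inside its sides. Lower it right down onto the rail before letting go, and leave the steel pitcher, the tub of fittings and the wrench where they are.

Things in the scene. Friction and masses are not known exactly. Their poses are not given: they have to be found in the camera images.
- pipe: Copper pipe, upside-down U, 0.2-0.4 kg. Tube 15 mm thick; level top run along x, centre line at z = 86 mm; legs at x = -50, +50 mm (85 mm clear between), each ending in a brass tee 24 mm thick, 56 mm long along y, at z = 12 mm (76 mm clear between). Brass valve block on the run's middle, 30 (x) x 22 (y) mm, up to z = 128 mm, cap to 133. Origin: centre of the underside, z up.
- pipe_mid (a point): Middle of the pipe's top run, on the tube's centre line, 86 mm above the pipe's underside; 7.5 mm above the rail's top face when hung. Axes as pipe.
- rack: Fixed rack. Origin on the bench midway between its posts (22 mm square, 345 mm tall, at y = -200 and +200 mm, feet 100 x 50 x 8 mm); y along the rails, x across, away from the robot. Lower rail: flat, black, 30 mm wide (x), 15 thick, top at z = 160 mm. Upper rail: round steel, 20 mm thick, centre at z = 335 mm straight above it: it bars a gripper from above, so lean in from the robot's side.
- rail_mid (a point): Middle of the lower rail's top face, 160 mm above the bench, midway between the posts. Axes as rack.
- pan: Fixed blue plastic drip pan on the bench under the lower rail, square to the rack, centred under the rail across it but shifted along it. 190 (x) x 150 (y) x 25 mm high, wall 4 mm. Origin: centre of its underside.
- pitcher: Bystander: open steel pitcher with a handle at its +y side, 76 mm in diameter, 85 mm tall. Origin: centre of its underside.
- tub: Bystander: open black plastic tub of brass and copper fittings, 85 x 75 x 40 mm. Origin: centre of its underside.
- wrench: Bystander: steel wrench 170 mm long lying on the bench along its x axis. Origin: under its middle.
- pipe_grip (a point): Where to grip the pipe: in the brass valve block, 30 mm above the tube's centre line, 116 mm above the pipe's underside; the block is 22 mm wide along y. Axes as pipe.
Things that resemble listed ones, but are neither listed nor needed, are in the scene too. Of the things that look like the pan, the middle-sized one is meant.

How it is judged:
By the outcome, as a careful person would: the job done as asked, in the order asked, and still so for the second after the job is handed in, with the robot touching nothing.
It also fails if it takes over 43 s, if anything falls off the work surface, if the arm or the gripper's body presses on something with over 40 N, if the wrist force passes 120 N, or if a joint passes its speed limit or range.

## Robot

A 6-joint arm with a two-finger parallel gripper is mounted at the origin on the work surface. World frame = base frame: x ahead of the robot, y to its left, z up, the work surface at z = 0. Lengths are in m, angles in rad, forces in N, time in s.
With the tool pointing down it reaches from about 0.375 to 0.975 m from the base axis. Payload 3.8 kg.
Tool frame: the origin (TCP) lies at the very end of the fingers, on their centre line; the grasp point (between the pads) lies 19 mm behind it; z points along the fingers, y is the line along which they close (so a half turn about z gives the same grasp; the last joint's range is limited). The gripper opens to 85 mm and grips with 20 to 120 N. Pads are 22 mm wide; open, the fingers measure 114 mm over their backs; the gripper's body (76 mm by 85 mm) begins 54 mm behind the grasp point. The pads swing forward as they close: fully open they stand 13 mm farther back than shut.
Start: joints at [1.246, 0.264, 1.604, -0, 1.274, -0.037], TCP at [0.192, 0.647, 0.231] pointing down, gripper open.
Joint ranges: [-2.63, 2.63], [-0.94, 2.18], [0.31, 2.57], [-1.31, 4.45], [0, 2.66], [-2.55, 2.55]. Speed limits (rad/s): [2.57, 2.57, 3.14, 3.14, 3.14, 3.14].

## Interface

Orientations are given as a rotation vector (axis times angle).
In Python, from workcell import bot, vision gives the robot as it stands. The module is installed in compiled form; this text tells all that it offers.
- The arm moves only by the tool play_rows, never from a script. Its argument "moves" is a list that holds one entry, the list of rows, each a list of 7 numbers: the turn, a rotation vector about the tool's x, y, z as a fraction of full scale, then the shift along the tool's x, y, z as a fraction of full scale, then the finger opening in mm, from 0 to 85.4. In form: [[[ax, ay, az, x, y, z, jaw], ...]]. A call has 1 to 5 rows; each row shifts and turns the commanded pose from where the row before left it, along the tool's axes as they then stand; what a row does not reach is not made up. Full scale, the value 1, is 0.1 m for a shift and 0.5 rad for a turn. A row lasts 1/12 s, in which the tool goes at most 41.7 mm and 7.16 degrees, less where a joint would pass 70% of its speed; a pose out of reach is approached as far as the arm can. A call with a number of a shift or a turn outside -1 to 1 is refused whole. A call with a gripper value outside its range is refused whole. The fingers move at their own pace and stop on an object; "newtons" is the grip in N (left out, the last holds). Time passes only in rows, so rows that do not move let the fingers close. It gives the time, the measured TCP pose, the force, the opening and the grip force at its end, in the units of the state.
- bot.read_state(): the state, without advancing time (a new reading comes with each control period).
- vision.read_camera(name): name is "scene" or "top" or "wrist"; returns a dict with "image" (400x640x3 uint8, red, green, blue), "depth" (400x640 float32, m along the optical axis (not along the pixel's ray), 0 where there is no reading), "K" (3x3 intrinsics, pixels), "R" (3x3) and "t" (3): a world point X has camera coordinates R X + t. Camera axes: x right, y down, z forward; pixel columns grow to the right and rows downward; lengths in m; the calibration is good to about 2 mm. The wrist camera is an equidistant fisheye: a pixel r from the principal point sees the ray r / f radians off the axis. A picture is of the moment at which its call begins.
- bot.finish_job(): hands the job in; it is judged then, once.
The state is a dict: "time": time; "q": joint angles; "joint_vel": joint speeds; "joint_torque": joint torques, N m; "tool_pos": TCP position; "tcp_rot": TCP orientation; "wrist_force": force on the tool from outside, world axes, zero at the start; "torque": the same for the moment, N m; "width": opening from 0.0 (shut) to 1.0 (fully open); "grip_force": force on a finger pad.
Only numpy, scipy, OpenCV 4.12 (cv2) and the standard library are available. Lean on these libraries where they do the work, as an engineer would, in place of code of your own. Each camera call takes 0.05 s, during which the arm holds its last target. There are 200 camera calls.

## Working session

There is one attempt and no reset: what is moved stays moved. The work goes in short steps, Python scripts to look and compute and a tool call to move; the robot and the scene stay as the last step left them, time stands still between calls to the robot, and variables do not carry over. Pictures are saved under pics/ and viewed, at most 10 in all, crops included, and the job is handed in when it is done.

Besides the shell and the picture viewer there is one more tool, called after ">>>" as a command line: name --argument value ..., lists and objects as JSON in quotes. play_rows: Moves the arm, as the interface text tells. Its arguments: {"type":"object","properties":{"moves":{"type":"array","items":{"type":"array","items":{"type":"array","items":{"type":"number"}}}},"newtons":{"type":"number"}},"required":["moves"]}

```bash
mkdir -p pics; python3 - <<'E'
from workcell import bot, vision
import cv2,numpy as np,pickle
d={}
for n in("scene","top"):
    c=vision.read_camera(n);d[n]=c
    cv2.imwrite(f"pics/{n}0.png",c["image"][:,:,::-1]); print(n,c["K"].tolist(),c["R"].round(4).tolist(),c["t"])
pickle.dump(d,open("d0.pkl","wb"));print(bot.read_state())
E
```

```text
scene [[450.30485476830063, 0.0, 318.0296194852699], [0.0, 450.30485476830063, 200.15476983619138], [0.0, 0.0, 1.0]] [[-0.7407, 0.6718, 0.0126], [0.463, 0.5239, -0.7149], [-0.4869, -0.5237, -0.6991]] [ 0.39242997 -0.11360057  1.80448337]
top [[496.2608788849985, 0.0, 322.2410644508627], [0.0, 496.2608788849985, 195.69262779232005], [0.0, 0.0, 1.0]] [[-0.0065, -1.0, -0.0008], [-0.9909, 0.0065, -0.1344], [0.1344, -0.0, -0.9909]] [-0.01604838  0.50386233  1.6953301 ]
{'time': 0.1, 'q': array([ 1.24608065e+00,  2.64703297e-01,  1.60525060e+00,  8.16964490e-06,
        1.27372542e+00, -3.69049293e-02]), 'joint_vel': array([ 0.00114671, -0.00111889, -0.00259523, -0.00029284, -0.00165296,
        0.00033612]), 'joint_torque': array([ 3.54844815e-04, -5.16708934e+01, -3.68589377e+01,  1.22036610e-05,
        6.27792368e-03,  1.36569011e-05]), 'tool_pos': array([0.19138813, 0.64659483, 0.23006226]), 'tcp_rot': array([-0.45048187, -3.10873838,  0.0032217 ]), 'wrist_force': array([0.26510323, 0.09590638, 0.36518358]), 'torque': array([-0.06081801,  0.05547203,  0.02628392]), 'grip_force': 0.0, 'width': 0.9964064567605947}
```

View pics/scene0.png

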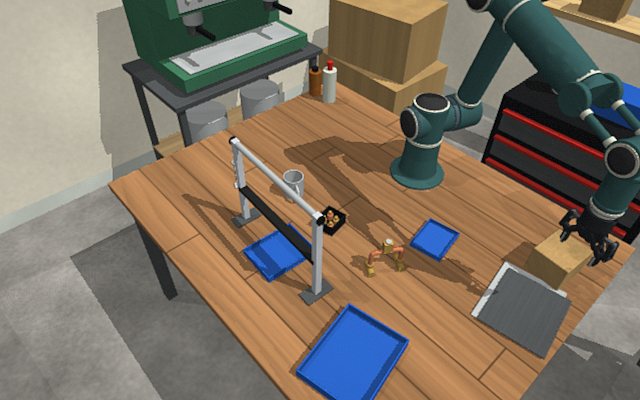

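View pics/top0.png

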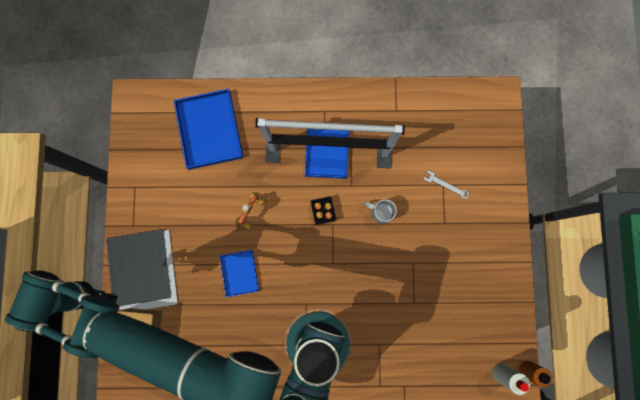

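The scene shows the pipe at scene (385,257) / top (250,210), with the brass valve block on top. There are three pans: large at top (208,128), small at (240,273), and middle-sized at (327,153). The middle one is also under the rack, so it is the one meant. Next I'll measure and confirm in a crop.

```bash
cat > h.py <<'E'
import numpy as np,cv2,pickle
def cloud(c):
    K,R,t=c["K"],c["R"],c["t"];v,u=np.mgrid[:400,:640];z=c["depth"]
    P=np.stack([(u-K[0,2])/K[0,0]*z,(v-K[1,2])/K[1,1]*z,z],-1)
    return (P-t)@R
def ray(c,u,v,h):
    d=np.linalg.inv(c["K"])@[u,v,1]@c["R"]; o=-c["R"].T@c["t"]
    return o+d*(h-o[2])/d[2]
def rect(p): # minAreaRect in mm, angle
    r=cv2.minAreaRect((p[:,:2]*1000).astype(np.float32)); return np.round(r[0],1),np.round(r[1],1),round(r[2],2)
E
python3 - <<'E'
from h import *
d=pickle.load(open("d0.pkl","rb"))
for n in("top","scene"):
    c=d[n];P=cloud(c);hsv=cv2.cvtColor(c["image"],cv2.COLOR_RGB2HSV);H,S,V=[hsv[...,i].astype(int) for i in range(3)]
    ok=(c["depth"]>0)&(abs(P[...,0]-.6)<.5)&(abs(P[...,1])<.6)
    print(n)
    blue=(ok&(H>100)&(H<125)&(S>150)&(P[...,2]<.06)).astype(np.uint8)
    k,l,st,ce=cv2.connectedComponentsWithStats(blue)
    for i in range(1,k):
        if st[i,4]>150: p=P[l==i];print(" blue",ce[i].round(),st[i,4],rect(p),p[:,2].max().round(3))
    for nm,m in(("upper",ok&(P[...,2]>.325)&(P[...,0]>.6)&(P[...,0]<.95)&(abs(P[...,1])<.35)),("lower",ok&(P[...,2]>.15)&(P[...,2]<.17)&(P[...,0]>.6)&(P[...,0]<.95)&(V<60)&(abs(P[...,1])<.35))):
        p=P[m]; 
        print(nm,len(p),rect(p),np.percentile(p[:,2],[5,50,95]).round(3))
    m=ok&(P[...,2]>.015)&(abs(P[...,0]-.5)<.25)&(abs(P[...,1]-.17)<.2)&(P[...,2]<.16)&(S>60)&(H<30)
    k,l,st,ce=cv2.connectedComponentsWithStats(m.astype(np.uint8))
    for i in range(1,k):
        if st[i,4]>15: p=P[l==i];print(" brass",ce[i].round(),st[i,4],rect(p),p[:,2].min().round(3),p[:,2].max().round(3)); q=p[p[:,2]>.105]; print("   hi",len(q), rect(q) if len(q)>3 else 0)
t=d["top"]["image"][80:300,160:420,::-1];s=d["scene"]["image"][215:295,340:450,::-1]
a=cv2.resize(t,None,fx=1.8,fy=1.8,interpolation=2);b=cv2.resize(s,None,fx=2.9,fy=2.9,interpolation=2)
o=np.zeros((400,800,3),np.uint8);o[:396,:468]=a;o[:232,470:789]=b;cv2.imwrite("pics/crop1.png",o)
E
```

```text
top
 blue [208. 129.] 3960 (array([750.9, 387.2]), array([255.8, 202.1]), 11.76) 0.046
 blue [328. 133.] 267 (array([736.8, -39.9]), array([147. ,  27.7]), 86.35) 0.037
 blue [326. 161.] 1295 (array([632.9, -34.3]), array([148.7, 117.5]), 86.39) 0.036
 blue [239. 273.] 1355 (array([240.3, 270.1]), array([142.4, 113.7]), 10.38) 0.029
upper 1069 (array([668.3, -43.4]), array([432.9,  25.4]), 86.64) [0.335 0.343 0.349]
lower 1039 (array([668.6, -44. ]), array([393.5,  31.6]), 86.77) [0.153 0.16  0.166]
 brass [249. 210.] 309 (array([454.4, 231.6]), array([ 56.3, 122.8]), 59.91) 0.015 0.136
   hi 46 (array([454.3, 231.9]), array([22.8, 29.1]), 58.57)
 brass [317. 199.] 25 (array([490.9,  -2.6]), array([12.6, 54.7]), 24.1) 0.033 0.051
   hi 0 0
 brass [318. 205.] 30 (array([470.2,  -2.5]), array([17.6, 18.2]), 89.95) 0.021 0.044
   hi 0 0
 brass [319. 214.] 29 (array([438.6,  -9.3]), array([17.4, 17.9]), 89.44) 0.02 0.043
   hi 0 0
scene
 blue [434. 239.] 1160 (array([240.1, 268.9]), array([154.7, 121. ]), 10.3) 0.026
 blue [273. 255.] 1735 (array([689.3, -45.4]), array([177.2, 151.7]), 85.62) 0.031
 blue [352. 357.] 6572 (array([752. , 382.8]), array([261.3, 213.7]), 11.78) 0.04
upper 954 (array([670.1, -41.1]), array([436.2,  28.5]), 86.87) [0.332 0.343 0.347]
lower 892 (array([670.6, -40.3]), array([392.3,  30.9]), 86.52) [0.154 0.16  0.163]
 brass [333. 221.] 76 (array([455., -10.]), array([80.2, 34.4]), 13.19) 0.015 0.043
   hi 0 0
 brass [386. 256.] 504 (array([456.1, 234.9]), array([ 58.4, 122.7]), 59.13) 0.015 0.134
   hi 90 (array([455.7, 235.1]), array([25.7, 31.1]), 66.4)
 brass [296. 246.] 20 (array([690.4,  77.5]), array([55.6,  2.8]), 86.34) 0.15 0.16
   hi 20 (array([690.4,  77.5]), array([55.6,  2.8]), 86.34)
```

View pics/crop1.png

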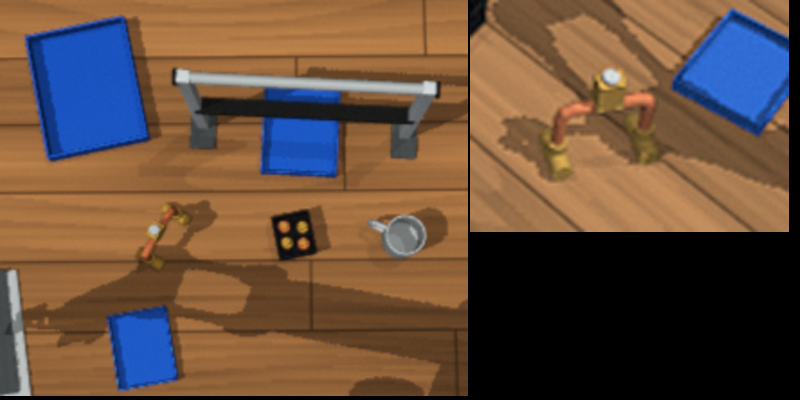

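The crop confirms it: the pipe is at crop (155,230), and the middle pan is the one under the rack at crop (301,130). Rack yaw is about -3.4°, with its middle near (0.6695, -0.042). The pipe is at (0.455, 0.233), and its x axis points along -30°. Next I'll plan the pre-grasp.

```bash
cat >> h.py <<'E'
from scipy.spatial.transform import Rotation as Ro
def tool(yaw,tilt): # closing axis along object y; leaning back to -x
    a=np.radians(yaw)
    y=np.array([-np.sin(a),np.cos(a),0]);z=np.array([0,0,-1.]);x=np.cross(y,z)
    return Ro.from_matrix(np.stack([x,y,z],1))*Ro.from_rotvec([0,-np.radians(tilt),0])
def plan(s,Rt,grip,back=0,n=None):
    """rows (shift frame = tool before that row's turn)"""
    R0=Ro.from_rotvec(s["tcp_rot"]);p0=s["tool_pos"];z=Rt.as_matrix()[:,2]
    p1=np.array(grip)+(.019-back)*z; w=(R0.inv()*Rt).as_rotvec(); dp=p1-p0
    m=max(np.linalg.norm(w)/.12,np.linalg.norm(dp)/.04,1); n=n or int(np.ceil(m))
    print("n",n,"need",m.round(2),"target",p1.round(4),"dp",dp.round(4),"turn/row",(w/n/.5).round(3))
    for i in range(n):
        Ri=R0*Ro.from_rotvec(w*i/n); print(i,(Ri.inv().apply(dp/n)/.1).round(3))
E
python3 - <<'E'
from h import *
from workcell import bot
d=pickle.load(open("d0.pkl","rb"))
for n in("top","scene"):
    P=cloud(d[n]);
    for x0 in(.15,.25,.35,.45): print(n,x0,[float(np.percentile(q,98).round(2)) if len(q:=P[...,2][(abs(P[...,0]-x0)<.05)&(abs(P[...,1]-y0)<.05)])else None for y0 in(.25,.35,.45,.55,.65)])
plan(bot.read_state(),tool(-30.3,50),[.455,.233,.116],.11)
E
```

```text
top 0.15 [0.74, 0.73, 0.71, 0.67, 0.62]
top 0.25 [0.02, 0.02, 0.01, 0.62, 0.62]
top 0.35 [0.02, 0.01, 0.01, 0.02, 0.02]
top 0.45 [0.13, 0.01, 0.01, 0.01, 0.01]
scene 0.15 [0.74, 0.73, 0.71, 0.67, 0.6]
scene 0.25 [0.02, 0.02, 0.65, 0.64, 0.62]
scene 0.35 [0.02, 0.01, 0.01, 0.02, 0.02]
scene 0.45 [0.13, 0.01, 0.01, 0.01, 0.0]
n 11 need 10.83 target [0.3948 0.2682 0.1745] dp [ 0.2034 -0.3784 -0.0556] turn/row [ 0.019 -0.158  0.041]
0 [-0.275 -0.277  0.051]
1 [-0.276 -0.271  0.075]
2 [-0.274 -0.265  0.1  ]
3 [-0.271 -0.258  0.124]
4 [-0.265 -0.251  0.147]
5 [-0.258 -0.244  0.17 ]
6 [-0.249 -0.237  0.192]
7 [-0.237 -0.23   0.214]
8 [-0.224 -0.224  0.234]
9 [-0.21  -0.217  0.253]
10 [-0.193 -0.21   0.271]
```

>>> play_rows --moves '[[[0.02,-0.16,0.04,-0.275,-0.275,0.05,60],[0.02,-0.16,0.04,-0.275,-0.27,0.075,60],[0.02,-0.16,0.04,-0.275,-0.265,0.1,60],[0.02,-0.16,0.04,-0.27,-0.26,0.125,60],[0.02,-0.16,0.04,-0.265,-0.25,0.145,60]]]'

```text
time: 0.52
tool_pos: [0.2848, 0.4739, 0.2062]
tcp_rot: [0.532, 2.694, -0.15]
wrist_force: [0.6, 0.4, 0.5]
width: 0.703
grip_force: 0.0
```

>>> play_rows --moves '[[[0.02,-0.16,0.04,-0.26,-0.245,0.17,60],[0.02,-0.16,0.04,-0.25,-0.235,0.19,60],[0.02,-0.16,0.04,-0.235,-0.23,0.215,60],[0.02,-0.16,0.04,-0.225,-0.225,0.235,60],[0.02,-0.16,0.04,-0.21,-0.215,0.25,60]]]'

```text
time: 0.93
tool_pos: [0.3778, 0.3024, 0.183]
tcp_rot: [0.581, 2.276, -0.265]
wrist_force: [0.6, 0.6, 0.1]
width: 0.702
grip_force: 0.0
```

>>> play_rows --moves '[[[0.02,-0.16,0.04,-0.19,-0.21,0.27,60],[0,0,0,0,0,0,60],[0,0,0,0,0,0,60]]]'

```text
time: 1.18
tool_pos: [0.3949, 0.2668, 0.1761]
tcp_rot: [0.587, 2.196, -0.292]
wrist_force: [-0.0, 0.3, 1.4]
width: 0.698
grip_force: 0.0
```

```bash
python3 - <<'E'
from h import *
from workcell import bot,vision
s=bot.read_state();print(s)
plan(s,tool(-30.3,50),[.455,.233,.116],.11)
c=vision.read_camera("wrist");cv2.imwrite("pics/w1.png",c["image"][:,:,::-1]);pickle.dump(c,open("w1.pkl","wb"))
print(c["K"],c["R"],c["t"])
E
```

```text
{'time': 1.1833, 'q': array([ 1.12922759,  0.00854899,  2.26605473, -0.96836858,  1.20825131,
        0.61043601]), 'joint_vel': array([ 0.01801148, -0.00743111, -0.07884864,  0.00508936, -0.01142979,
       -0.01046167]), 'joint_torque': array([ -0.46097363, -28.95267248, -27.17172146,  -3.11985835,
         2.58904025,   0.11136111]), 'tool_pos': array([0.39485294, 0.26677994, 0.17606969]), 'tcp_rot': array([ 0.58689875,  2.19633332, -0.29166711]), 'wrist_force': array([-0.02707904,  0.2619611 ,  1.43905555]), 'torque': array([ 0.19296049,  0.34097357, -0.01314861]), 'grip_force': 0.0, 'width': 0.69804774788583}Traceback (most recent call last):
  File "<stdin>", line 4, in <module>
  File "h.py", line 21, in plan
    print("n",n,"need",m.round(2),"target",p1.round(4),"dp",dp.round(4),"turn/row",(w/n/.5).round(3))
                       ^^^^^^^
AttributeError: 'int' object has no attribute 'round'
```

```bash
sed -i 's/m.round(2)/round(float(m),2)/' h.py; cat >> h.py <<'E'
def wcloud(c):
    K,R,t=c["K"],c["R"],c["t"];v,u=np.mgrid[:400,:640];a=(u-K[0,2])/K[0,0];b=(v-K[1,2])/K[1,1];r=np.hypot(a,b)+1e-9
    k=np.tan(np.minimum(r,1.5))/r; z=c["depth"]
    return (np.stack([a*k*z,b*k*z,z],-1)-t)@R
E
python3 - <<'E'
from h import *
from workcell import bot,vision
s=bot.read_state()
c=vision.read_camera("wrist");cv2.imwrite("pics/w1.png",c["image"][:,:,::-1])
P=wcloud(c);m=(c["depth"]>0)&(np.linalg.norm(P[...,:2]-[.455,.233],axis=-1)<.09)&(P[...,2]>.006)
f=P[m];f=f[np.hypot(f[:,0]-.455,f[:,1]-.233)<.09];print("all",rect(f),f[:,2].max())
for lo,hi in((.1,.127),(.127,.14),(.006,.024)): q=f[(f[:,2]>lo)&(f[:,2]<hi)];print(lo,len(q),rect(q) if len(q)>5 else 0)
plan(s,tool(-30.3,50),[.455,.233,.116],.11);plan(s,tool(-30.3,50),[.455,.233,.116])
E
```

```text
all (array([441.8, 241. ]), array([ 71.9, 138.9]), 60.44) 0.2039157716968702
0.1 924 (array([451.4, 234.9]), array([21.9, 26.1]), 61.33)
0.127 425 (array([452.8, 234.4]), array([21.1, 28. ]), 58.77)
0.006 2067 (array([450.8, 235.3]), array([ 56.1, 117.6]), 60.33)
n 1 need 1.0 target [0.3948 0.2682 0.1745] dp [-0.      0.0014 -0.0016] turn/row [-0.01   0.024  0.018]
0 [0.017 0.012 0.004]
n 3 need 2.76 target [0.4676 0.2257 0.1038] dp [ 0.0727 -0.0411 -0.0723] turn/row [-0.003  0.008  0.006]
0 [0.01  0.006 0.368]
1 [0.009 0.005 0.368]
2 [0.007 0.005 0.368]
```

View pics/w1.png

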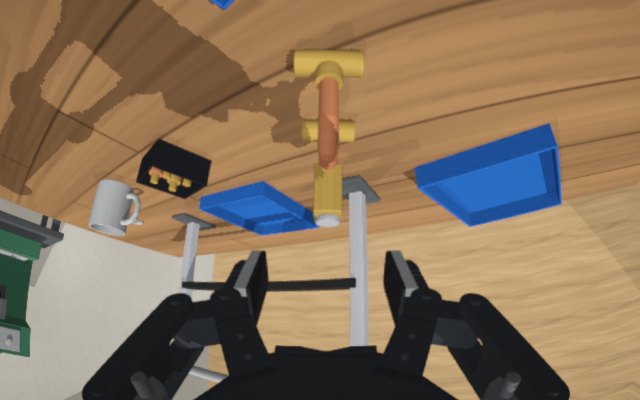

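The wrist view shows the valve block at (328,195), centred between the open fingers. It measures about (0.4535, 0.234), so I'm moving in.

>>> play_rows --moves '[[[0,0.01,0.005,0.013,0.005,0.363,60],[0,0.01,0.005,0.013,0.005,0.363,60],[0,0,0.005,0.01,0.005,0.363,60],[0,0,0,0,0,0,60],[0,0,0,0,0,0,60]]]'

```text
time: 1.65
tool_pos: [0.4676, 0.2295, 0.1056]
tcp_rot: [0.6, 2.203, -0.281]
wrist_force: [-0.4, -0.5, 0.2]
width: 0.7
grip_force: 0.0
```

```bash
python3 - <<'E'
from h import *
from workcell import bot
s=bot.read_state();print(s["wrist_force"]);plan(s,tool(-30,50),[.4535,.2341,.116])
E
```

```text
[-0.43021228 -0.47935629  0.21039498]
n 1 need 1.0 target [0.4661 0.2268 0.1038] dp [-0.0015 -0.0027 -0.0018] turn/row [-0.014  0.003 -0.011]
0 [ 0.013 -0.031  0.012]
```

>>> play_rows --moves '[[[-0.014,0,-0.01,0.013,-0.03,0.012,60],[0,0,0,0,0,0,10],[0,0,0,0,0,0,10],[0,0,0,0,0,0,10],[0,0,0,0,0,0,10]]]' --newtons 70

```text
time: 2.07
tool_pos: [0.4656, 0.2283, 0.1053]
tcp_rot: [0.589, 2.204, -0.271]
wrist_force: [-1.3, 1.2, 2.7]
width: 0.244
grip_force: 68.9
```

>>> play_rows --moves '[[[0,0,0,0,0,0,10],[0,0,0,0,0,0,10],[0,0,0,0,0,0,10]]]'

```text
time: 2.32
tool_pos: [0.466, 0.228, 0.1053]
tcp_rot: [0.589, 2.203, -0.271]
wrist_force: [-2.6, 2.2, 6.1]
width: 0.252
grip_force: 69.6
```

```bash
python3 - <<'E'
from h import *
from workcell import bot
s=bot.read_state();print(s["width"]*85.4,s["grip_force"],s["wrist_force"]);plan(s,tool(-30,50),[.4535,.2341,.116])
e=np.array([.0586,.998,0]);ex=np.array([.998,-.0586,0]);rm=np.array([.6695,-.042,0])
print("hung",rm+.004*e)
plan(s,tool(-30,50),[.4535,.2341,.29])
E
```

```text
21.522567639418657 69.55673933029175 [-2.55803145  2.19154742  6.052353  ]
n 1 need 1.0 target [0.4661 0.2268 0.1038] dp [ 0.0001 -0.0012 -0.0015] turn/row [ 0.008  0.006 -0.002]
0 [ 0.007 -0.01   0.015]
hung [ 0.6697344 -0.038008   0.       ]
n 5 need 4.31 target [0.4661 0.2268 0.2778] dp [ 1.000e-04 -1.200e-03  1.725e-01] turn/row [ 0.002  0.001 -0.   ]
0 [-0.266 -0.001 -0.22 ]
1 [-0.266 -0.001 -0.22 ]
2 [-0.266 -0.001 -0.22 ]
3 [-0.265 -0.002 -0.22 ]
4 [-0.265 -0.002 -0.22 ]
```

>>> play_rows --moves '[[[0,0,0,-0.13,0,-0.11,10],[0,0,0,-0.27,0,-0.22,10],[0,0,0,-0.33,0,-0.27,10],[0,0,0,-0.33,0,-0.27,10],[0,0,0,-0.27,0,-0.23,10]]]'

```text
time: 2.73
tool_pos: [0.4655, 0.2258, 0.2762]
tcp_rot: [0.59, 2.205, -0.275]
wrist_force: [1.7, 0.5, -1.8]
width: 0.249
grip_force: 69.0
```

>>> play_rows --moves '[[[0,0,0,0,0,0,10],[0,0,0,0,0,0,10]]]'

```text
time: 2.9
tool_pos: [0.4665, 0.2272, 0.2768]
tcp_rot: [0.593, 2.203, -0.268]
wrist_force: [-0.1, -0.4, -3.5]
width: 0.245
grip_force: 69.0
```

```bash
python3 - <<'E'
from h import *
from workcell import bot,vision
s=bot.read_state();print(s["width"]*85.4,s["grip_force"],s["wrist_force"])
R=Ro.from_rotvec(s["tcp_rot"]).as_matrix();g=s["tool_pos"]-.019*R[:,2];print("grip",g)
for n in("top","scene"):
    c=vision.read_camera(n);P=cloud(c);hsv=cv2.cvtColor(c["image"],cv2.COLOR_RGB2HSV)
    m=(c["depth"]>0)&(np.linalg.norm(P[...,:2]-g[:2],axis=-1)<.09)&(P[...,2]>.14)&(P[...,2]<.3)&(hsv[...,1]>90)&(hsv[...,0]<30)&(hsv[...,2]>60)
    q=P[m];print(n,rect(q),q[:,2].min(),q[:,2].max()); 
    for lo,hi in((.15,.2),(.24,.275)):
        w=q[(q[:,2]>lo)&(q[:,2]<hi)];print(lo,len(w),rect(w) if len(w)>4 else 0, w[:,2].min() if len(w) else 0)
    v,u=np.nonzero(m); cv2.imwrite(f"pics/{n}1.png",cv2.resize(c["image"][max(v.mean()-50,0).astype(int):int(v.mean()+50),int(u.mean()-60):int(u.mean()+60),::-1],None,fx=5,fy=5))
plan(s,tool(-3.4,50),[.54,-.031,.29])
E
```

```text
20.931217853009127 69.02481079101562 [-0.13811775 -0.36857086 -3.47890542]
grip [0.45379036 0.23443981 0.28902385]
top (array([457.7, 232.9]), array([ 56.2, 122.8]), 58.49) 0.17455218665676914 0.2999878540268421
0.15 92 (array([457.7, 232.9]), array([ 56.2, 122.8]), 58.49) 0.17455218665676914
0.24 73 (array([468.5, 225.5]), array([15. , 86.9]), 57.73) 0.24140428686231397
scene (array([458.8, 237.7]), array([ 74.1, 124.3]), 60.21) 0.17112044612302926 0.2995272713414398
0.15 238 (array([455.9, 231.8]), array([ 61.1, 123.5]), 60.21) 0.17112044612302926
0.24 176 (array([457.6, 231.9]), array([ 23.9, 109.9]), 63.33) 0.24048274638121922
n 7 need 6.84 target [ 0.5545 -0.0319  0.2778] dp [ 0.0881 -0.2591  0.001 ] turn/row [-0.1    0.001 -0.086]
0 [-0.191 -0.258  0.223]
1 [-0.179 -0.277  0.21 ]
2 [-0.167 -0.294  0.195]
3 [-0.154 -0.311  0.18 ]
4 [-0.14  -0.326  0.164]
5 [-0.126 -0.339  0.147]
6 [-0.111 -0.351  0.13 ]
```

View pics/scene1.png

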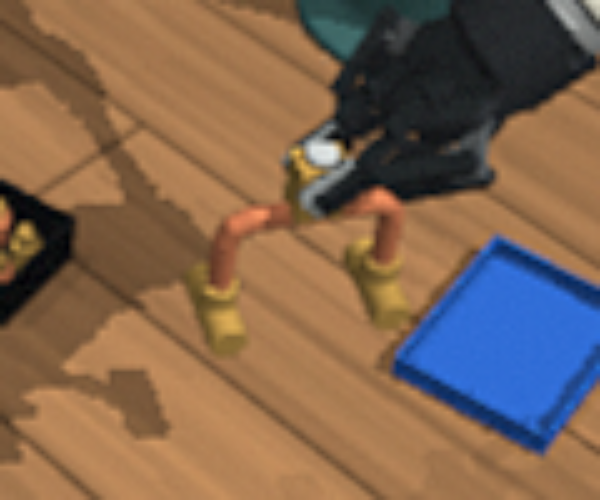

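The scene crop shows the pipe held level by the block, at crop (320,170), with both legs hanging straight. I'll carry it to a point in front of the rack.

>>> play_rows --moves '[[[-0.1,0,-0.086,-0.19,-0.26,0.223,10],[-0.1,0,-0.086,-0.18,-0.277,0.21,10],[-0.1,0,-0.086,-0.167,-0.294,0.195,10],[-0.1,0,-0.086,-0.154,-0.31,0.18,10],[-0.1,0,-0.086,-0.14,-0.326,0.164,10]]]'

```text
time: 3.42
tool_pos: [0.5194, 0.0585, 0.2688]
tcp_rot: [0.251, 2.272, -0.126]
wrist_force: [0.2, 0.1, -3.6]
width: 0.245
grip_force: 69.6
```

>>> play_rows --moves '[[[-0.1,0,-0.086,-0.126,-0.34,0.147,10],[-0.1,0,-0.086,-0.11,-0.35,0.13,10],[0,0,0,0,0,0,10],[0,0,0,0,0,0,10],[0,0,0,0,0,0,10]]]'

```text
time: 3.83
tool_pos: [0.5266, 0.0322, 0.2635]
tcp_rot: [0.189, 2.304, -0.089]
wrist_force: [0.6, -0.2, -1.9]
width: 0.246
grip_force: 69.9
```

```bash
cat > m.py <<'E'
from h import *
from workcell import bot,vision
s=bot.read_state();print(s["width"]*85.4,s["grip_force"],s["wrist_force"])
R=Ro.from_rotvec(s["tcp_rot"]).as_matrix();g=s["tool_pos"]-.019*R[:,2];print("grip",g.round(4),"tilt",np.degrees(np.arccos(-R[2,2])),"yaw",np.degrees(np.arctan2(R[1,1],R[0,1]))-90)
for n in("top","scene"):
    c=vision.read_camera(n);P=cloud(c);hsv=cv2.cvtColor(c["image"],cv2.COLOR_RGB2HSV)
    z0=g[2]-.116
    m=(c["depth"]>0)&(np.linalg.norm(P[...,:2]-g[:2],axis=-1)<.09)&(P[...,2]>z0-.02)&(P[...,2]<z0+.125)&(hsv[...,1]>90)&(hsv[...,0]<30)&(hsv[...,2]>60)
    q=P[m]
    for lo,hi in((-.02,.14),(-.02,.03),(.065,.1)):
        w=q[(q[:,2]>lo+z0)&(q[:,2]<hi+z0)];print(n,lo,len(w),rect(w) if len(w)>4 else 0, w[:,2].min().round(3) if len(w) else 0)
    for nm,a,b,v in(("upper",.325,.36,256),("lower",.15,.17,60)):
        w=P[(c["depth"]>0)&(P[...,2]>a)&(P[...,2]<b)&(abs(P[...,0]-.67)<.06)&(abs(P[...,1]+.04)<.25)&(hsv[...,2]<v)];print(nm,rect(w))
    cv2.imwrite(f"pics/{n}_{s['time']:.1f}.png",c["image"][:,:,::-1])
E
cat > t.py <<'E'
E
python3 m.py; python3 - <<'E'
from h import *
from workcell import bot
plan(bot.read_state(),tool(-3.4,50),[.667,-.038,.289]);
E
ls pics
```

```text
21.00645544209383 69.91157412528992 [ 0.55512943 -0.17309676 -1.91670926]
grip [0.5127 0.0345 0.2763] tilt 47.63255150713627 yaw -9.465296911879307
top -0.02 172 (array([531.5,  28.5]), array([53.7, 87.5]), 85.19) 0.165
top -0.02 72 (array([560.7,  25.9]), array([55.8, 23.8]), 79.46) 0.165
top 0.065 59 (array([526.3,  32.7]), array([14.8, 76.9]), 78.26) 0.239
upper (array([668.2, -43.3]), array([432. ,  26.6]), 86.83)
lower (array([668.5, -42.9]), array([393.4,  31.7]), 86.87)
scene -0.02 426 (array([512.6,  37.6]), array([ 60.8, 118.3]), 81.88) 0.166
scene -0.02 132 (array([509.4,  38.1]), array([ 60.8, 112. ]), 81.88) 0.166
scene 0.065 157 (array([516.3,  40.2]), array([ 24.8, 110.4]), 72.44) 0.225
upper (array([670.8, -41.5]), array([438.8,  26.6]), 86.87)
lower (array([670.2, -38.7]), array([395.1,  32. ]), 86.61)
n 5 need 4.27 target [ 0.6815 -0.0389  0.2768] dp [ 0.1544 -0.0724  0.012 ] turn/row [-0.032 -0.016 -0.026]
0 [-0.238 -0.093  0.227]
1 [-0.235 -0.1    0.227]
2 [-0.232 -0.106  0.227]
3 [-0.229 -0.113  0.227]
4 [-0.225 -0.12   0.227]
crop1.png
scene0.png
scene1.png
scene_3.8.png
top0.png
top1.png
top_3.8.png
w1.png
```

```bash
python3 - <<'E'
from h import *
from workcell import bot
plan(bot.read_state(),tool(-3.4,50),[.53,-.0335,.290],0,4);
E
```

```text
n 4 need 1.78 target [ 0.5445 -0.0344  0.2778] dp [ 0.0174 -0.0679  0.013 ] turn/row [-0.04  -0.02  -0.032]
0 [-0.071 -0.161  0.031]
1 [-0.068 -0.162  0.028]
2 [-0.065 -0.164  0.025]
3 [-0.062 -0.165  0.023]
```

>>> play_rows --moves '[[[-0.04,-0.02,-0.032,-0.07,-0.16,0.03,10],[-0.04,-0.02,-0.032,-0.068,-0.162,0.028,10],[-0.04,-0.02,-0.032,-0.065,-0.164,0.025,10],[-0.04,-0.02,-0.032,-0.062,-0.165,0.023,10],[0,0,0,0,0,0,10]]]'

```text
time: 4.35
tool_pos: [0.5393, -0.0169, 0.2735]
tcp_rot: [0.097, 2.284, -0.041]
wrist_force: [-0.5, -0.4, -1.9]
width: 0.245
grip_force: 70.1
```

>>> play_rows --moves '[[[0,0,0,0,0,0,10],[0,0,0,0,0,0,10]]]'

```text
time: 4.52
tool_pos: [0.5389, -0.0159, 0.273]
tcp_rot: [0.097, 2.285, -0.041]
wrist_force: [0.3, -0.2, -2.8]
width: 0.245
grip_force: 70.1
```

```bash
python3 m.py; python3 - <<'E'
from h import *
from workcell import bot
plan(bot.read_state(),tool(-3.4,50),[.53,-.0335,.290]);plan(bot.read_state(),tool(-3.4,50),[.667,-.038,.289],0,5)
E
ls pics
```

```text
20.95690666549335 70.1375162601471 [ 0.26620659 -0.16413634 -2.77606341]
grip [ 0.5246 -0.0147  0.2855] tilt 48.99390199791343 yaw -4.81426766055894
top -0.02 152 (array([541.9, -18.8]), array([51.2, 80.2]), 89.43) 0.178
top -0.02 62 (array([572.4, -18.8]), array([52.2, 16.8]), 84.08) 0.178
top 0.065 54 (array([538.5, -16.4]), array([15.1, 73.8]), 85.41) 0.25
upper (array([668.3, -43.6]), array([432. ,  24.8]), 86.82)
lower (array([668.9, -43.5]), array([394.6,  32.9]), 86.79)
scene -0.02 389 (array([523.9, -14.9]), array([ 58.1, 119.9]), 81.27) 0.171
scene -0.02 110 (array([518.4,  -8.8]), array([ 57.7, 106.2]), 87.98) 0.171
scene 0.065 153 (array([528.5, -10.8]), array([ 25. , 111.7]), 78.24) 0.235
upper (array([670.7, -42.3]), array([440.6,  26.7]), 86.86)
lower (array([670.2, -38.6]), array([391.9,  31.4]), 86.57)
n 1 need 1.0 target [ 0.5445 -0.0344  0.2778] dp [ 0.0056 -0.0187  0.0046] turn/row [-0.033 -0.034 -0.034]
0 [-0.082 -0.182  0.023]
n 5 need 3.61 target [ 0.6815 -0.0389  0.2768] dp [ 0.1426 -0.0232  0.0036] turn/row [-0.007 -0.007 -0.007]
0 [-0.194 -0.023  0.213]
1 [-0.194 -0.024  0.213]
2 [-0.193 -0.025  0.214]
3 [-0.192 -0.027  0.214]
4 [-0.191 -0.028  0.215]
crop1.png
scene0.png
scene1.png
scene_3.8.png
scene_4.5.png
top0.png
top1.png
top_3.8.png
top_4.5.png
w1.png
```

>>> play_rows --moves '[[[-0.011,-0.011,-0.011,-0.027,-0.06,0.008,10],[-0.011,-0.011,-0.011,-0.027,-0.06,0.008,10],[-0.011,-0.011,-0.011,-0.027,-0.06,0.008,10],[0,0,0,0,0,0,10],[0,0,0,0,0,0,10]]]'

```text
time: 5.03
tool_pos: [0.5447, -0.035, 0.278]
tcp_rot: [0.071, 2.268, -0.032]
wrist_force: [-0.2, -0.6, -2.1]
width: 0.243
grip_force: 70.1
```

```bash
python3 m.py|head -2; python3 - <<'E'
from h import *
from workcell import bot
s=bot.read_state();print(s["q"])
plan(s,tool(-3.4,50),[.53,-.0335,.290]);plan(s,tool(-3.4,50),[.667,-.038,.289],0,5)
E
```

```text
20.759500049462506 70.08839249610901 [-0.24100145 -0.62088535 -2.07734002]
grip [ 0.5302 -0.0341  0.2902] tilt 49.98918173591111 yaw -3.545012241151767
[-0.1559837  -0.51697023  2.4377744   0.20967138  0.35787983 -1.82843337]
n 1 need 1.0 target [ 0.5445 -0.0344  0.2778] dp [-0.0001  0.0004 -0.0001] turn/row [-0.002 -0.001 -0.003]
0 [ 0.001  0.004 -0.001]
n 5 need 3.42 target [ 0.6815 -0.0389  0.2768] dp [ 0.1369 -0.0041 -0.0011] turn/row [-0.    -0.    -0.001]
0 [-0.174  0.009  0.211]
1 [-0.174  0.008  0.211]
2 [-0.174  0.008  0.211]
3 [-0.174  0.008  0.211]
4 [-0.174  0.008  0.211]
```

>>> play_rows --moves '[[[0,0,0,-0.1,0.005,0.12,10],[0,0,0,-0.1,0.005,0.12,10],[0,0,0,-0.1,0.005,0.12,10],[0,0,0,0,0,0,10]]]'

```text
time: 5.47
tool_pos: [0.5936, -0.0363, 0.2789]
tcp_rot: [0.069, 2.266, -0.032]
wrist_force: [0.5, -0.6, -2.0]
width: 0.247
grip_force: 70.1
```

```bash
python3 m.py; python3 - <<'E'
from h import *
from workcell import bot
import glob
s=bot.read_state();print(s["q"])
plan(s,tool(-3.4,50),[.667,-.038,.289],0,4)
import os
f=sorted(glob.glob("pics/scene_*.png"),key=os.path.getmtime)[-1];g=f.replace("scene","top")
a=cv2.resize(cv2.imread(f)[130:310,215:395],(400,400),interpolation=2);b=cv2.resize(cv2.imread(g)[90:220,260:390],(400,400),interpolation=2)
cv2.imwrite("pics/c2.png",np.hstack([a,b]))
E
```

```text
21.074475082990272 70.13952255249023 [ 0.52950035 -0.61616031 -2.01442334]
grip [ 0.5791 -0.0354  0.2911] tilt 50.09631721769796 yaw -3.483064845227645
top -0.02 148 (array([608.2, -30. ]), array([52.5, 93.4]), 70.1) 0.162
top -0.02 64 (array([639. , -38.9]), array([51.4, 35.3]), 88.31) 0.162
top 0.065 60 (array([595.3, -36.5]), array([13.3, 76.4]), 86.72) 0.255
upper (array([668.3, -43.2]), array([433.7,  25. ]), 86.67)
lower (array([668.5, -43.8]), array([394.2,  32.4]), 86.67)
scene -0.02 498 (array([589.8, -33.2]), array([ 67.8, 145.6]), 79.4) 0.155
scene -0.02 238 (array([589.8, -33.2]), array([ 67.8, 145.6]), 79.4) 0.155
scene 0.065 103 (array([582.7, -29.1]), array([ 24.9, 111.4]), 78.62) 0.24
upper (array([670., -42.]), array([438.6,  25.7]), 86.72)
lower (array([670.2, -39. ]), array([388.2,  32.4]), 86.84)
[-0.13795756 -0.38916233  2.36474962  0.20172418  0.30172769 -1.81316447]
n 4 need 2.25 target [ 0.6815 -0.0389  0.2768] dp [ 0.0899 -0.0028 -0.0007] turn/row [-0.    -0.001 -0.001]
0 [-0.143  0.007  0.173]
1 [-0.143  0.007  0.173]
2 [-0.143  0.007  0.173]
3 [-0.143  0.006  0.173]
```

View pics/c2.png

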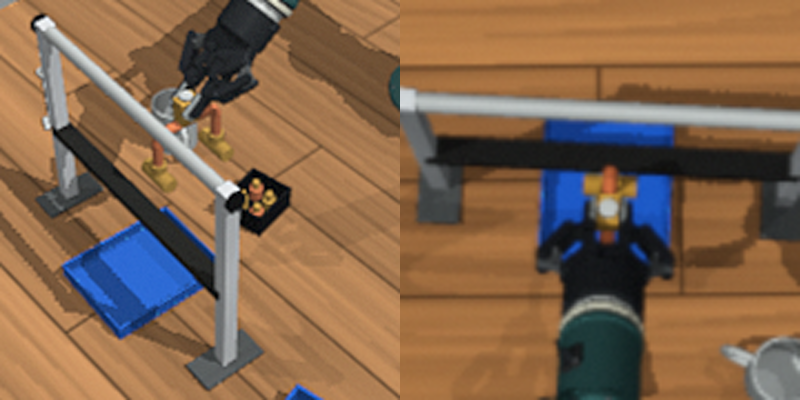

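The scene crop (left) shows the pipe level with its tees at crop (160,175), just before the rail and above its top. The top crop (right) shows it in line with the pan centre at about x=608. I'll thread it in slowly.

>>> play_rows --moves '[[[0,0,0,-0.11,0.007,0.13,10],[0,0,0,-0.11,0.007,0.13,10],[0,0,0,-0.11,0.006,0.13,10],[0,0,0,0,0,0,10]]]'

```text
time: 5.9
tool_pos: [0.6442, -0.0378, 0.2791]
tcp_rot: [0.07, 2.266, -0.032]
wrist_force: [0.5, -0.3, -2.3]
width: 0.247
grip_force: 70.1
```

>>> play_rows --moves '[[[0,0,0,-0.08,0.004,0.1,10],[0,0,0,-0.08,0.004,0.1,10],[0,0,0,-0.08,0.003,0.1,10],[0,0,0,0,0,0,10],[0,0,0,0,0,0,10]]]'

```text
time: 6.32
tool_pos: [0.6803, -0.0389, 0.2769]
tcp_rot: [0.07, 2.269, -0.032]
wrist_force: [-0.0, 0.0, -2.8]
width: 0.245
grip_force: 70.1
```

```bash
python3 m.py; python3 - <<'E'
from h import *
from workcell import bot
import glob
s=bot.read_state();print(s["q"])
plan(s,tool(-3.4,50),[.667,-.038,.289],0,4)
import os
f=sorted(glob.glob("pics/scene_*.png"),key=os.path.getmtime)[-1];g=f.replace("scene","top")
a=cv2.resize(cv2.imread(f)[150:270,225:345],(400,400),interpolation=2);b=cv2.resize(cv2.imread(g)[90:190,270:370],(400,400),interpolation=2)
cv2.imwrite("pics/c3.png",np.hstack([a,b]))
E
```

```text
20.892265320088452 70.13586401939392 [-0.0119142   0.04220816 -2.82068254]
grip [ 0.6658 -0.0381  0.2891] tilt 49.94708408698383 yaw -3.5078072941735314
top -0.02 88 (array([688. , -38.9]), array([52. , 81.7]), 84.18) 0.186
top -0.02 21 (array([724. , -42.6]), array([52. ,  9.3]), 84.18) 0.186
top 0.065 46 (array([686.3, -39. ]), array([15.5, 78.4]), 86.02) 0.248
upper (array([643.8, -41.8]), array([432. ,  73.1]), 86.74)
lower (array([668.8, -43.2]), array([393. ,  31.6]), 86.63)
scene -0.02 513 (array([666.1, -64.6]), array([117.8, 124.4]), 86.15) 0.156
scene -0.02 255 (array([666.1, -64.6]), array([117.8, 124.4]), 86.15) 0.156
scene 0.065 122 (array([675.5, -32.9]), array([ 16.1, 100. ]), 81.62) 0.239
upper (array([644.5, -40.4]), array([438.6,  76.1]), 86.53)
lower (array([670.7, -39.9]), array([392.8,  31.6]), 86.56)
[-0.11496953 -0.17935466  2.21509036  0.17612157  0.23835776 -1.77614229]
n 4 need 1.0 target [ 0.6815 -0.0389  0.2768] dp [0.0016 0.0001 0.0001] turn/row [-0.001 -0.    -0.001]
0 [-0.003  0.001  0.003]
1 [-0.003  0.001  0.003]
2 [-0.003  0.001  0.003]
3 [-0.003  0.001  0.003]
```

View pics/c3.png

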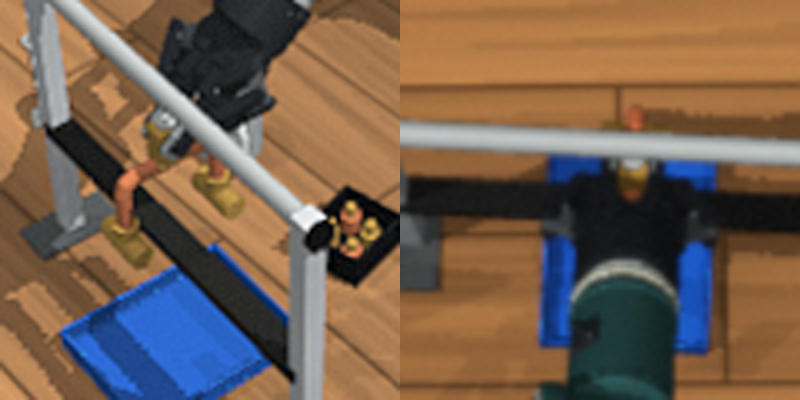

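The far leg is over and past the rail, at crop (125,240), and the near leg is on the robot's side, so the pipe is astride. Now I lower it.

>>> play_rows --moves '[[[0,0,0,0.07,0,0.075,10],[0,0,0,0.14,0,0.12,10],[0,0,0,0.14,0,0.12,10],[0,0,0,0.14,0,0.115,10],[0,0,0,0.115,0,0.095,10]]]'

```text
time: 6.83
tool_pos: [0.6806, -0.039, 0.1966]
tcp_rot: [0.07, 2.271, -0.032]
wrist_force: [-0.5, 1.4, -2.8]
width: 0.247
grip_force: 70.0
```

>>> play_rows --moves '[[[0,0,0,0,0,0,10],[0,0,0,0,0,0,10]]]'

```text
time: 7.0
tool_pos: [0.6814, -0.0389, 0.198]
tcp_rot: [0.071, 2.27, -0.031]
wrist_force: [1.2, -0.9, -2.4]
width: 0.245
grip_force: 70.1
```

```bash
python3 m.py; python3 - <<'E'
from h import *
from workcell import bot
s=bot.read_state()
plan(s,tool(-3.4,50),[.667,-.038,.1975],0,4)
E
```

```text
20.93912615556318 70.07084012031555 [ 1.1946895  -0.91303159 -2.37099678]
grip [ 0.6669 -0.0381  0.2103] tilt 49.87312634886227 yaw -3.5364856930515884
top -0.02 74 (array([683.1, -37. ]), array([48.4, 72.1]), 83.88) 0.103
top -0.02 28 (array([714.5, -40.4]), array([48.1, 10.4]), 86.32) 0.103
top 0.065 21 (array([673.3, -38.1]), array([16. , 52.9]), 87.49) 0.162
upper (array([668.4, -43.2]), array([432.9,  26.6]), 86.42)
lower (array([668.9, -43. ]), array([394.1,  31.8]), 86.74)
scene -0.02 478 (array([674.3, -37.5]), array([125.9, 120.4]), 30.83) 0.104
scene -0.02 170 (array([671.6, -35.7]), array([ 63.3, 122.2]), 88.77) 0.104
scene 0.065 160 (array([658.7, -48.3]), array([116.6,  89.6]), 46.54) 0.159
upper (array([670.6, -41.4]), array([437.8,  26.7]), 86.59)
lower (array([670.5, -40.2]), array([391.8,  31. ]), 86.95)
n 4 need 1.0 target [ 0.6815 -0.0389  0.1853] dp [-0.0016  0.0003 -0.016 ] turn/row [-0.001  0.001 -0.001]
0 [0.033 0.001 0.023]
1 [0.033 0.001 0.023]
2 [0.033 0.001 0.023]
3 [0.033 0.001 0.023]
```

>>> play_rows --moves '[[[0,0,0,0.025,0,0.02,10],[0,0,0,0.025,0,0.02,10],[0,0,0,0.025,0,0.02,10],[0,0,0,0,0,0,10],[0,0,0,0,0,0,10]]]'

```text
time: 7.52
tool_pos: [0.6832, -0.0391, 0.1921]
tcp_rot: [0.07, 2.265, -0.031]
wrist_force: [-1.3, -0.7, -1.7]
width: 0.247
grip_force: 70.1
```

>>> play_rows --moves '[[[0,0,0,0.012,0,0.01,10],[0,0,0,0.008,0,0.007,10],[0,0,0,0,0,0,10],[0,0,0,0,0,0,10]]]'

```text
time: 7.85
tool_pos: [0.683, -0.039, 0.189]
tcp_rot: [0.069, 2.266, -0.032]
wrist_force: [0.3, -0.3, -1.9]
width: 0.25
grip_force: 70.1
```

>>> play_rows --moves '[[[0,0,0,0.015,0,0.006,10],[0,0,0,0.015,0,0.006,10],[0,0,0,0,0,0,10],[0,0,0,0,0,0,10]]]'

```text
time: 8.18
tool_pos: [0.6821, -0.0385, 0.1868]
tcp_rot: [0.07, 2.267, -0.033]
wrist_force: [-1.7, 0.2, 1.4]
width: 0.248
grip_force: 70.5
```

>>> play_rows --moves '[[[0,0,0,0.008,0,0.006,10],[0,0,0,0,0,0,10],[0,0,0,0,0,0,10]]]'

```text
time: 8.43
tool_pos: [0.6824, -0.0385, 0.1868]
tcp_rot: [0.071, 2.267, -0.034]
wrist_force: [-2.7, -0.6, 4.7]
width: 0.247
grip_force: 71.2
```

```bash
python3 m.py; python3 - <<'E'
from h import *
from workcell import bot
s=bot.read_state()
plan(s,tool(-3.4,50),[.667,-.038,.1975],0,4)
E
```

```text
21.07292029800549 71.20258212089539 [-2.65828605 -0.61326209  4.73891218]
grip [ 0.6678 -0.0376  0.199 ] tilt 50.06238009786467 yaw -3.598341000670544
top -0.02 86 (array([686. , -37.3]), array([52.4, 73.7]), 81.91) 0.086
top -0.02 36 (array([717.8, -42.1]), array([51. , 16.5]), 89.77) 0.086
top 0.065 25 (array([675.2, -37.6]), array([13.4, 52.6]), 85.52) 0.166
upper (array([668.6, -43.3]), array([433.1,  26.1]), 86.73)
lower (array([668.6, -41.2]), array([390.4,  31.4]), 86.72)
scene -0.02 435 (array([669. , -66.1]), array([118.5, 124.4]), 86.64) 0.088
scene -0.02 136 (array([671.4, -35.6]), array([ 58.5, 123. ]), 87.18) 0.088
scene 0.065 157 (array([681.2, -58.3]), array([102.5, 104.7]), 18.56) 0.149
upper (array([670.3, -43.4]), array([440.3,  27.6]), 86.85)
lower (array([670.7, -40.2]), array([389.1,  31.5]), 86.72)
n 4 need 1.0 target [ 0.6815 -0.0389  0.1853] dp [-0.0008 -0.0004 -0.0015] turn/row [-0.001  0.001 -0.001]
0 [ 0.004 -0.001  0.001]
1 [ 0.004 -0.001  0.001]
2 [ 0.004 -0.001  0.001]
3 [ 0.004 -0.001  0.001]
```

The pipe is seated: the rail now carries it, with the vertical force changing from -2 to +4.7 N. It is centred within about 1 mm and square within about 0.5°. I'm releasing it.

>>> play_rows --moves '[[[0,0,0,0,0,0,26],[0,0,0,0,0,0,34],[0,0,0,0,0,0,44],[0,0,0,0,0,0,55],[0,0,0,0,0,0,55]]]'

```text
time: 8.95
tool_pos: [0.6812, -0.0381, 0.1845]
tcp_rot: [0.071, 2.271, -0.033]
wrist_force: [0.3, -0.2, 0.1]
width: 0.643
grip_force: 0.0
```

>>> play_rows --moves '[[[0,0,0,0,0,0,55],[0,0,0,0,0,-0.1,55],[0,0,0,0,0,-0.15,55],[0,0,0,0,0,-0.2,55],[0,0,0,0,0,-0.2,55]]]'

```text
time: 9.37
tool_pos: [0.6344, -0.0351, 0.2235]
tcp_rot: [0.07, 2.272, -0.032]
wrist_force: [-1.0, 0.5, 1.2]
width: 0.646
grip_force: 0.0
```

>>> play_rows --moves '[[[0,0,0,0,0,-0.3,55],[0,0,0,0,0,-0.3,55],[0,0,0,0,0,-0.3,55],[0,0,0,0,0,0,55],[0,0,0,0,0,0,55]]]'

```text
time: 9.78
tool_pos: [0.5667, -0.0308, 0.2851]
tcp_rot: [0.07, 2.264, -0.032]
wrist_force: [0.0, -0.3, -0.4]
width: 0.643
grip_force: 0.0
```

```bash
python3 - <<'E'
from h import *
from workcell import bot,vision
s=bot.read_state();print(s["time"],s["tool_pos"],s["wrist_force"])
o=[]
for n in("top","scene"):
    c=vision.read_camera(n);P=cloud(c);hsv=cv2.cvtColor(c["image"],cv2.COLOR_RGB2HSV)
    m=(c["depth"]>0)&(np.linalg.norm(P[...,:2]-[.67,-.038],axis=-1)<.09)&(hsv[...,1]>90)&(hsv[...,0]<30)&(hsv[...,2]>60)
    for a,b in((.07,.12),(.17,.19),(.19,.22)):
        w=P[m&(P[...,2]>a)&(P[...,2]<b)];print(n,a,len(w),rect(w) if len(w)>4 else 0,w[:,2].min(),w[:,2].max())
    x,y=(270,90) if n=="top" else (225,150); o.append(cv2.resize(c["image"][y:y+130,x:x+130,::-1],(400,400),interpolation=2))
cv2.imwrite("pics/c4.png",np.hstack(o))
E
```

```text
9.7833 [ 0.56672049 -0.03084756  0.28506838] [ 0.00496157 -0.33170481 -0.35604917]
top 0.07 119 (array([666.5, -36.7]), array([ 51.3, 115.5]), 87.54) 0.09201678111875804 0.11897444340499465
top 0.17 53 (array([659.5, -35.8]), array([19.3, 84.3]), 89.2) 0.1701769927622789 0.18890708818930046
top 0.19 39 (array([670.6, -37.6]), array([19.6, 31.8]), 81.84) 0.19052169524542703 0.21780698019821623
scene 0.07 172 (array([671.6, -34.7]), array([ 59.4, 123.8]), 86.94) 0.08613603689219804 0.11971864698140448
scene 0.17 115 (array([670.7, -34.1]), array([ 21.2, 101.7]), 83.9) 0.17004532846464046 0.1895676426211154
scene 0.19 81 (array([670.5, -32.8]), array([25.4, 32.8]), 84.54) 0.19068857064061387 0.21725519519350722
```

View pics/c4.png

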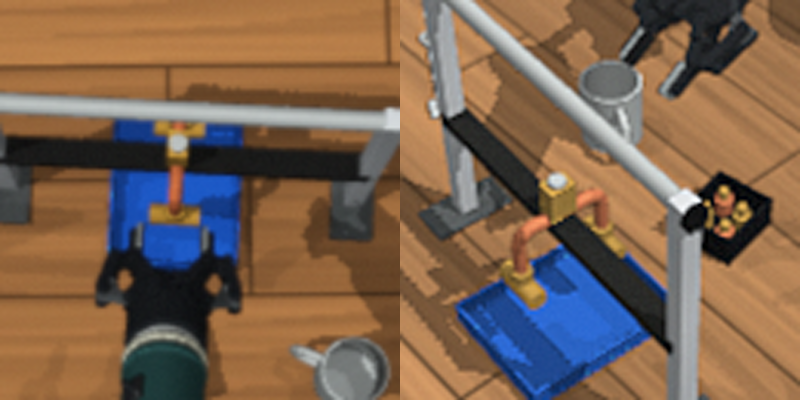

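Both crops show the pipe hanging level and square across the black rail, at crop (178,180) and (560,215). Both tees are over the blue pan, the bystanders are untouched, and the gripper is clear. I'm handing in.

```bash
python3 -c "
from workcell import bot
print(bot.finish_job())"
```

```text
the job is handed in; nothing more can be done
None
```

The pipe hangs astride the lower rail, centred across it within about 1 mm and square to it. Both brass ends are over the middle-sized blue pan, the gripper is clear, and the job was handed in after about 10 s of robot time.

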